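# Third hand at the drilling jig

### The job

Lift the dark wooden display foot out of the steel tray and set it flat on the drilling jig, one short end towards the sprung steel fence; slide it sideways until it touches the red side stop while still clear of the fence, then push it squarely against the fence until the pointer stands in the green band (about 10 N), never letting it reach the red. Finish while still holding it there, flat on the plate, against stop and fence with that steady push, because a colleague will now drill it through the fence. Leave the jars and the caliper alone.

Things in the scene. Friction and masses are not known exactly. Their poses are not given: they have to be found in the camera images.
- foot_center (a point): centre (half-way up) of the loose dark walnut display foot, a plain block 100 mm long (its x), 44 mm wide (its y), 60 mm high (its z), about 0.13 to 0.25 kg, small brass socket on top. It stands upright on the tray's floor, top free. Either short end may face the fence.
- jig_plate (a point): centre of the top face of the jig's fixed aluminium base plate, 12 mm above the table; plate 260 mm (x) by 200 mm (y). Its x axis is the pressing direction, towards the fence; its y axis points along the fence, towards the red stop. Behind the fence stand blue spring housings, 32 mm high above the plate.
- fence_face (a point): middle of the working face of the sprung steel fence, 15 mm above the plate; the fence is 170 mm along y, 30 mm high, 14 mm thick; axes as the jig's. At rest the face lies 40 mm beyond the plate's centre along the jig's x. The foot's short end is pressed on it along +x.
- fence (a joint): how far the fence is pushed back along the jig's +x, 0 at rest; a linear spring of 1.5 N per mm; travel 14 mm at most. A black pointer on the fence runs over a strip on the housing at the -y end: white to 4 mm, green 4 to 9 mm (6 to 13.5 N), yellow 9 to 11 mm, red above 11 mm.
- stop_face (a point): middle of the working face of the red side stop, a fixed block on the plate, 12 mm along x, 24 mm deep along y, 36 mm high above the plate, point 10 mm above the plate. Axes as the jig's; the face looks along -y, so a foot touching it has its centre 22 mm from this point in -y. Along x its face spans 9 to 21 mm in front of the resting fence face, so the foot's end must be less than about 15 mm from the fence to meet it.
- stop: the red side stop itself; its origin lies on the plate at the foot of its working face.
- tray: fixed stainless tray, 240 mm (x) by 340 mm (y), rim 22 mm high, floor 3 mm thick; origin at the centre of its underside. Holds the foot and the small jar.
- vial_jar: bystander: small amber jar with white cap, 48 mm across, 75 mm high, standing in the tray; origin under its centre.
- jar_white: bystander: specimen jar with white cap, 76 mm across, 130 mm high; origin under its centre.
- jar_black: bystander: specimen jar with black cap, 72 mm across, 120 mm high; origin under its centre.
- caliper: bystander: caliper lying flat, 190 mm long (its x), 10 mm high; origin under its beam's centre.
Mind the look-alikes: they are no part of the job. What is meant by the part that bears foot_center is not pink, and is the smaller of those in its own colour.

How it is judged (in metres and radians):
On the way, in this order (a step that is already met when the one before it is completed fails the run):
1. the foot is lifted clear of the tray (height (world z) of foot_center above 0.075 m), for 0.1 s.
2. the foot, flat on the plate, touches the side stop while the fence is still at rest (contact force between foot and stop above 0.3 N and value of joint fence below 0.002 m and z of foot_center in the frame of jig_plate between 0.026 and 0.034 m and y of foot_center in the frame of stop_face between -0.0245 and -0.0195 m), for 0.02 s.
At the end, for the whole second after the job is handed in: Still held by the robot: foot flat on the plate (4 mm, 0.06 rad), square to the fence (0.07 rad), side within 2.5 mm of the stop, pressing the fence with 5 to 15 N, fence still and 4 to 9 mm in (green); jars and caliper within 30 mm of their starts (value of joint fence between 0.004 and 0.009 m and contact force between foot and fence between 5 and 15 N and contact force between any of the fingers, the arm and foot above 1 N and y of foot_center in the frame of stop_face between -0.0245 and -0.0195 m and z of foot_center in the frame of jig_plate between 0.026 and 0.034 m and angle between the x axis of foot_center and the x axis of jig_plate, either way round below 0.07 rad and angle between foot_center's own z axis and vertical below 0.06 rad and linear speed of foot below 0.01 m/s and distance of each of vial_jar, jar_white, jar_black, caliper from where it was at the start of the episode below 0.03 m); the arm keeps its last pose, push and grip.
It fails at once if the fence is pushed into the red (more than 11 mm) (value of joint fence above 0.011 m).
It fails at once if a jar or the caliper is pushed away or a jar is tipped (distance of any of vial_jar, jar_white, jar_black, caliper from where it was at the start of the episode above 0.03 m or angle between any of vial_jar, jar_white, jar_black's own z axis and vertical above 0.35 rad).
It also fails if it takes over 45 s, if anything falls off the work surface, if the arm or the gripper's body presses on something with over 40 N, if the wrist force passes 120 N, or if a joint passes its speed limit or range.

### The arm

A 7-joint arm with a two-finger parallel gripper is mounted at the origin on the work surface. World frame = base frame: x ahead of the robot, y to its left, z up, the work surface at z = 0. Lengths are in mm, angles in rad, forces in N, time in s.
With the tool pointing down it reaches from about 425 to 800 mm from the base axis. Payload 8.3 kg.
Tool frame: the origin (TCP) lies midway between the tips of the shut fingers; the grasp point (between the pads) lies 19 mm behind it; y points along the fingers, x is the direction in which the jaws open and shut, and the axes are right-handed (so a half turn about y gives the same grasp; the last joint's range is limited). The gripper opens to 85 mm and grips with 20 to 120 N. Pads are 22 mm wide; open, the fingers measure 114 mm over their backs; the gripper's body (76 mm by 85 mm) begins 54 mm behind the grasp point. The pads swing forward as they close: fully open they stand 13 mm farther back than shut.
Start: joints at [-0.063, 0.383, 0.016, 1.37, -0.006, 1.388, -0.046], TCP at [624.982, 0.047, 231.279] pointing down, gripper open.
Joint ranges: [-2.95, 2.95], [-0.25, 2.06], [-1.52, 1.56], [0.18, 2.33], [-1.44, 4.58], [0.02, 2.06], [-3.01, 3.01]. Speed limits (rad/s): [2.39, 2.39, 3.01, 3.01, 3.14, 3.14, 3.14].

### API

Orientations are given as a rotation vector (axis times angle).
In Python, from cell import * gives the robot as it stands.
- The arm moves only by the shell command python3 -m crank 'ROWS' [OPENING] [FORCE]. ROWS is JSON, a list of rows, each an object of numbers: "tx", "ty", "tz": the shift along the tool's x, y, z scaled (see below); "twist": the turn about the tool's y scaled (see below). A call has 1 to 12 rows; each row shifts and turns the commanded pose from where the row before left it, along the tool's axes as they then stand; what a row does not reach is not made up. The controller multiplies each number of a shift by 3 cm and each number of a turn by 6 degrees. A row lasts 1/10 s, in which the tool goes at most 50 mm and 8.59 degrees, less where a joint would pass 70% of its speed; a pose out of reach is approached as far as the arm can. A call with a number of a shift or a turn outside -1 to 1 is refused whole. A call with a gripper value outside its range is refused whole. OPENING is the gripper's target within -1 to 1 (fully open at 1, half-way at 0, shut at -1), set as the call begins (- or left out, the last holds). The fingers move at their own pace and stop on an object; FORCE is the grip in N (left out, the last holds). Time passes only in rows, so rows that do not move let the fingers close. It gives the time, the measured TCP pose, the force and the opening at its end, in the units of the state.
- get_obs(): the state, without advancing time (a new reading comes with each control period).
- get_image(name): name is "scene" or "side" or "wrist"; returns a dict with "color" (400x640x3 uint8, red, green, blue), "fx", "fy", "cx", "cy" (pixels), "k1" (the pictures are not rectified: a ray, as slopes to the right and down, at radius r is drawn at 1 + k1 r^2 times it, then the intrinsics apply), "rvec" (rotation vector, rad) and "tvec" (3), from world to camera coordinates, as OpenCV has them. Camera axes: x right, y down, z forward; pixel columns grow to the right and rows downward; lengths in mm; the calibration is good to about 2 mm. A picture is of the moment at which its call begins. There is no depth.
- hand_in(): hands the job in, once; it reports no verdict.
The state is a dict: "time": time; "joint_pos": joint angles; "joint_vel": joint speeds; "joint_torque": joint torques, N m; "position": TCP position; "orientation": TCP orientation; "contact_force": force on the tool from outside, world axes, zero at the start; "wrist_torque": the same for the moment, N m; "opening": finger opening in mm.
Only numpy, scipy, OpenCV 4.12 (cv2) and the standard library are available. Lean on these libraries where they do the work, as an engineer would, in place of code of your own. Each camera call takes 0.05 s, during which the arm holds its last target. There are 200 camera calls.

## Working session

There is one attempt and no reset: what is moved stays moved. The work goes in short steps, Python scripts to look and compute and a shell command to move; the robot and the scene stay as the last step left them, time stands still between calls to the robot, and variables do not carry over. Pictures are saved under pics/ and viewed, about 8 in all and at most 12, crops included, and the job is handed in when it is done.

```bash
ls; mkdir -p pics
cat > h.py <<'E'
from cell import *
import numpy as np, cv2
from scipy.spatial.transform import Rotation as R
def grab(n,save=None):
    im=get_image(n)
    if save: cv2.imwrite('pics/'+save,im['color'][:,:,::-1])
    return im
def ray(im,u,v):
    K=np.array([[im['fx'],0,im['cx']],[0,im['fy'],im['cy']],[0,0,1]])
    p=cv2.undistortPoints(np.array([[[u,v]]],float),K,np.array([im['k1'],0,0,0,0.]))[0,0]
    Rm=cv2.Rodrigues(np.array(im['rvec'],float))[0]
    return -Rm.T@np.array(im['tvec']).ravel(), Rm.T@np.array([p[0],p[1],1])
def onz(im,u,v,z):
    c,d=ray(im,u,v); return c+d*(z-c[2])/d[2]
def proj(im,P):
    K=np.array([[im['fx'],0,im['cx']],[0,im['fy'],im['cy']],[0,0,1]])
    return cv2.projectPoints(np.array(P,float).reshape(-1,1,3),np.array(im['rvec'],float),np.array(im['tvec'],float),K,np.array([im['k1'],0,0,0,0.]))[0][:,0]
E
python3 - <<'E'
from h import *
ims=[grab(n)for n in('scene','side')]
for n,i in zip(('scene','side'),ims):
    cv2.imwrite(f'pics/{n}0.png',i['color'][:,:,::-1]); print(n,i['fx'],i['k1'],ray(i,320,200))
o=get_obs();print(o['position'],R.from_rotvec(o['orientation']).as_matrix().round(3),o['opening'])
E
```

```text
pics
scene 406.323704368032 -0.0468771650528493 (array([1040.84194622, -403.41909503, 1148.81380694]), array([-0.39758858,  0.32291734, -0.85896686]))
side 492.2853447479094 -0.11858704082616915 (array([  132.130147  , -1147.71477875,   826.56762875]), array([ 0.29207955,  0.79772646, -0.52809924]))
[6.24549845e+02 6.02702045e-02 2.30376711e+02] [[ 1.    -0.002 -0.   ]
 [ 0.    -0.     1.   ]
 [-0.002 -1.    -0.   ]] 85.53044465152699
```

View pics/scene0.png

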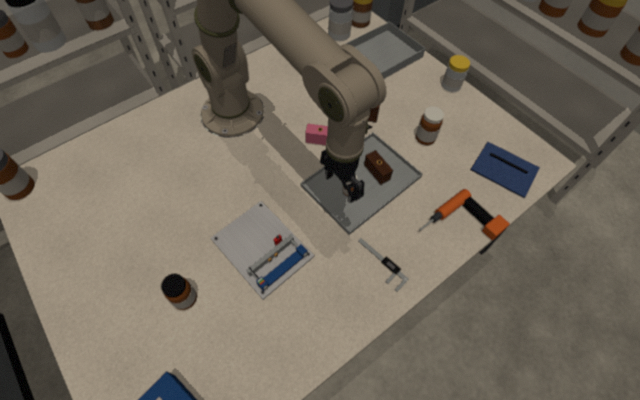

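View pics/side0.png

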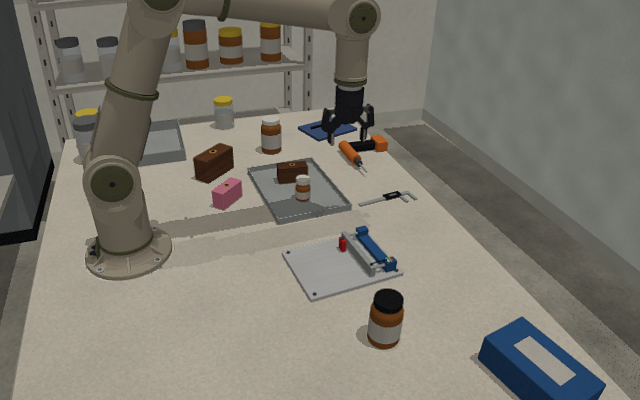

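Candidates: brown block in tray, scene (378,166) / side (292,172); larger brown block, side (214,162); pink block, scene (317,134) / side (227,193). By description I choose the smaller brown one, in the tray. The jig is at scene (262,248) with the red stop at (278,240), and the small jar at side (302,187). One close crop mosaic to check.

Run:
```python
from h import *
def crop(f,x,y,w,h,s):
    c=cv2.imread(f)[y:y+h,x:x+w]; c=cv2.resize(c,None,fx=s,fy=s,interpolation=cv2.INTER_CUBIC)
    c=np.clip(c*1.4,0,255).astype(np.uint8)
    for u in range(x-x%10+10,x+w,10): cv2.line(c,((u-x)*s,0),((u-x)*s,8),(0,255,0),1); cv2.putText(c,str(u),((u-x)*s-10,18),0,.33,(0,0,255),1)
    for v in range(y-y%10+10,y+h,10): cv2.line(c,(0,(v-y)*s),(8,(v-y)*s),(0,255,0),1); cv2.putText(c,str(v),(9,(v-y)*s+4),0,.33,(0,0,255),1)
    return c
a=crop('pics/scene0.png',205,198,133,100,3); b=crop('pics/scene0.png',300,132,133,100,3)
c=crop('pics/side0.png',278,220,133,100,3); d=crop('pics/side0.png',240,145,133,100,3)
cv2.imwrite('pics/m1.png',np.vstack([np.hstack([a,b]),np.hstack([c,d])]))
```

```text
(no output)
```

View pics/m1.png

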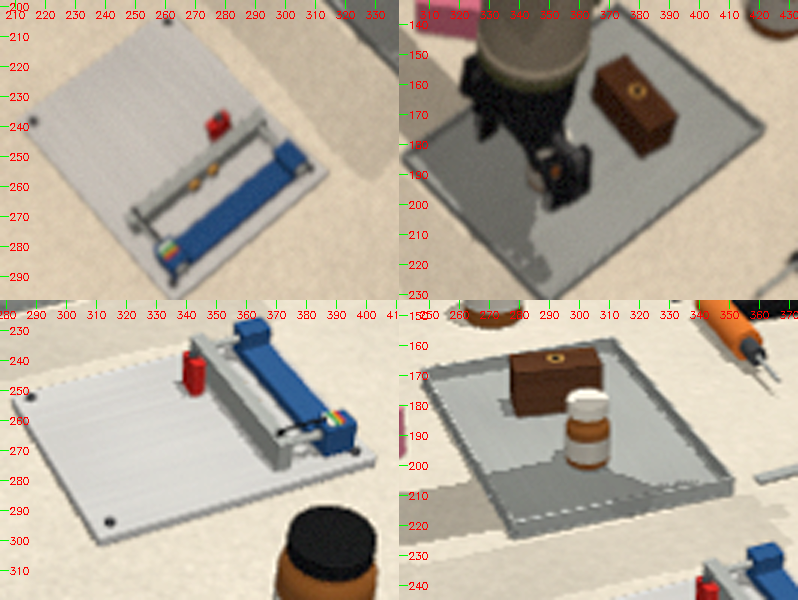

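The crop confirms the upright brown block with a brass socket in the tray: scene top corners (376,151), (365,156), (393,171), (382,176). The vial cap is at side (302,178), and the plate, red stop, fence and pointer are all clear.

Run:
```python
from h import *
s=grab('scene');d=grab('side')
P=lambda im,l,z:np.array([onz(im,u,v,z)[:2] for u,v in l])
f=P(s,[(376.3,151),(365.3,156),(382,176),(392.7,171)],63);print('foot top',f.round(),f.mean(0).round(1))
print('edges',[np.linalg.norm(f[i]-f[i-1]).round() for i in range(4)])
e=(f[2]-f[1])+(f[3]-f[0]);print('long ang',np.degrees(np.arctan2(e[1],e[0])))
p=P(s,[(260.7,201.3),(212.3,237.3),(263.7,297),(314.3,255.3)],12);print('plate scene',p.round(),p.mean(0).round(1))
q=P(d,[(282.3,254),(310.7,300.7),(403,273.3)],12);print('plate side',q.round(),(q[0]+q[2])/2)
for a in(p[2]-p[1],p[3]-p[0],p[0]-p[1],p[3]-p[2],q[1]-q[0],q[2]-q[1]):print(np.linalg.norm(a).round(),np.degrees(np.arctan2(a[1],a[0])).round(1))
print('vial',onz(d,302.5,178,75)[:2], 'footside topfront', P(d,[(277.7,164)],63))
m=grab('wrist','w0.png');print('wrist',ray(m,320,200))
```

```text
foot top [[500. 273.]
 [494. 230.]
 [588. 220.]
 [594. 262.]] [543.9 246.2]
edges [np.float64(94.0), np.float64(44.0), np.float64(94.0), np.float64(42.0)]
long ang -6.539887622065617
plate scene [[ 403. -133.]
 [ 421. -323.]
 [ 673. -300.]
 [ 658. -108.]] [ 538.6 -216.1]
plate side [[ 397. -145.]
 [ 413. -337.]
 [ 669. -314.]] [ 532.73173125 -229.4678494 ]
253.0 5.2
257.0 5.6
191.0 95.4
193.0 94.5
193.0 -85.2
257.0 5.2
vial [538.45939731 125.94587149] footside topfront [[494.69743274 260.85947452]]
wrist (array([624.59723832,  83.49973684, 372.26032213]), array([ 0.01091088, -0.32196257, -0.94677775]))
```

View pics/w0.png

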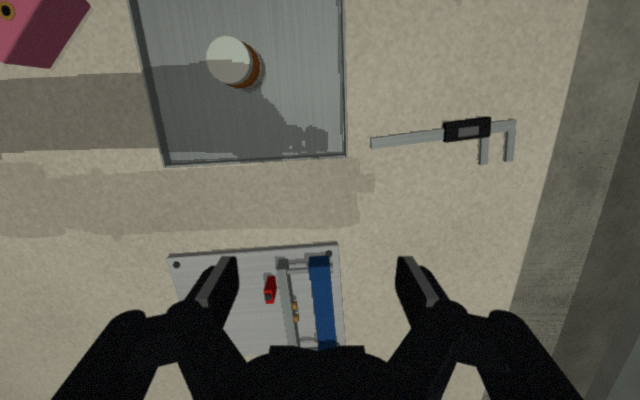

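```bash
python3 -m crank '[{"tz":0.91,"tx":-0.3},{"tz":0.91,"tx":-0.3},{"tz":0.91,"tx":-0.3},{"tz":0.91,"tx":-0.3},{"tz":0.91,"tx":-0.3},{"tz":0.91,"tx":-0.3},{"tz":0.91,"tx":-0.3},{"tz":0.91,"tx":-0.3},{"tz":0.91,"tx":-0.3}]' 1
python3 -m crank '[{"twist":1},{"twist":1},{"twist":1},{"twist":1},{"twist":1},{"twist":1},{"twist":1},{"twist":1},{"twist":1},{"twist":1},{"twist":1},{"twist":1}]'
python3 -m crank '[{"twist":1},{"twist":1},{"twist":1},{"twist":1},{"twist":0.1},{}]'
python3 - <<'E'
from h import *
o=get_obs();print(o['time'],o['position'],R.from_rotvec(o['orientation']).as_matrix().round(3),o['joint_pos'])
m=grab('wrist','w1.png')
a=np.radians(-6.5);c=np.array([543.9,246.2,0]);X=np.array([np.cos(a),np.sin(a),0]);Y=np.array([-X[1],X[0],0])
print(proj(m,[c+50*i*X+22*j*Y+[0,0,63] for i,j in((1,1),(1,-1),(-1,-1),(-1,1))]).round())
E
```

```text
0.25 [6.24748784e+02 7.67566605e-02 2.30794668e+02] [[ 1.    -0.001 -0.   ]
 [ 0.     0.     1.   ]
 [-0.001 -1.     0.   ]] [-0.06294279  0.38382542  0.01637027  1.3705834  -0.00629531  1.38822873
 -0.04650765]
[[ 284. -104.]
 [ 280.  -47.]
 [ 172.  -59.]
 [ 172. -116.]]invalid input
invalid input
invalid input
```

View pics/w1.png

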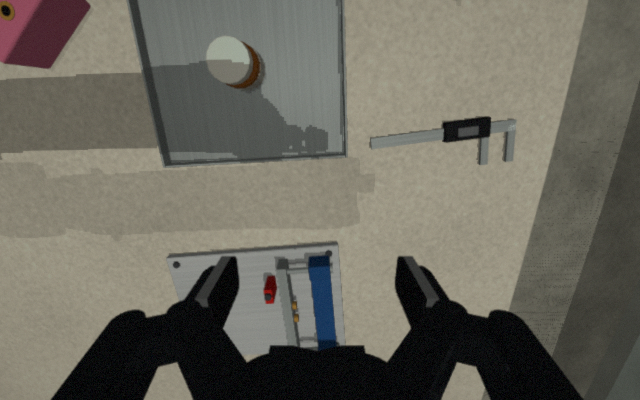

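Refused; nothing moved, and the view is the same as before (5 pictures viewed). Each row probably needs all four keys.

```bash
python3 -m crank '[{"tx":-0.3,"ty":0,"tz":0.91,"twist":0},{"tx":-0.3,"ty":0,"tz":0.91,"twist":0},{"tx":-0.3,"ty":0,"tz":0.91,"twist":0},{"tx":-0.3,"ty":0,"tz":0.91,"twist":0},{"tx":-0.3,"ty":0,"tz":0.91,"twist":0},{"tx":-0.3,"ty":0,"tz":0.91,"twist":0},{"tx":-0.3,"ty":0,"tz":0.91,"twist":0},{"tx":-0.3,"ty":0,"tz":0.91,"twist":0},{"tx":-0.3,"ty":0,"tz":0.91,"twist":0}]' 1
```

```text
time: 1.2
position: [543.5, 246.7, 231.4]
orientation: [-1.571, -0.0, -0.0]
contact_force: [0.1, 1.3, -0.3]
opening: 85.5
```

```bash
python3 -m crank '[{"tx":0,"ty":0,"tz":0,"twist":1},{"tx":0,"ty":0,"tz":0,"twist":1},{"tx":0,"ty":0,"tz":0,"twist":1},{"tx":0,"ty":0,"tz":0,"twist":1},{"tx":0,"ty":0,"tz":0,"twist":1},{"tx":0,"ty":0,"tz":0,"twist":1},{"tx":0,"ty":0,"tz":0,"twist":1},{"tx":0,"ty":0,"tz":0,"twist":1}]'
python3 -m crank '[{"tx":0,"ty":0,"tz":0,"twist":1},{"tx":0,"ty":0,"tz":0,"twist":1},{"tx":0,"ty":0,"tz":0,"twist":1},{"tx":0,"ty":0,"tz":0,"twist":1},{"tx":0,"ty":0,"tz":0,"twist":1},{"tx":0,"ty":0,"tz":0,"twist":1},{"tx":0,"ty":0,"tz":0,"twist":1},{"tx":0,"ty":0,"tz":0,"twist":1},{"tx":0,"ty":0,"tz":0,"twist":0.1},{"tx":0,"ty":0,"tz":0,"twist":0}]'
python3 - <<'E'
from h import *
o=get_obs();print(o['time'],o['position'],R.from_rotvec(o['orientation']).as_matrix().round(3),o['joint_pos'])
m=grab('wrist','w2.png')
a=np.radians(-6.5);c=np.array([543.9,246.2,0]);X=np.array([np.cos(a),np.sin(a),0]);Y=np.array([-X[1],X[0],0])
print(proj(m,[c+50*i*X+22*j*Y+[0,0,63] for i,j in((1,1),(1,-1),(-1,-1),(-1,1))]).round())
E
```

```text
time: 2.0
position: [543.9, 245.7, 231.2]
orientation: [-1.469, 0.658, -0.658]
contact_force: [0.1, 0.0, 0.4]
opening: 85.7
time: 3.0
position: [543.9, 245.8, 231.3]
orientation: [-1.154, 1.292, -1.292]
contact_force: [-0.2, 0.3, -0.2]
opening: 85.5
3.0 [543.91599584 245.80451318 231.27183492] [[-0.112 -0.     0.994]
 [-0.994 -0.    -0.112]
 [ 0.    -1.    -0.   ]] [-0.57535081  0.32140976  0.12690458  1.45718183 -0.04087381  1.36565916
 -2.12986756]
[[296. 138.]
 [336. 138.]
 [334. 222.]
 [298. 222.]]
```

View pics/w2.png

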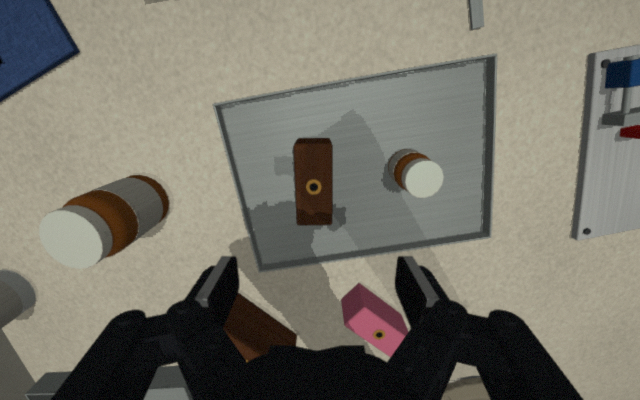

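The wrist view shows the foot at (313,185) with its brass socket at (313,187), aligned to the tool to within a few degrees; the larger brown block at (260,325) and the pink one at (375,320) lie outside the tray. Now refine.

Run:
```python
from h import *
m=grab('wrist');o=get_obs()
c=m['color'][125:235,280:350].astype(int)
hsv=cv2.cvtColor(m['color'],cv2.COLOR_RGB2HSV)[125:235,280:350]
for r in(145,160,175,200,215,221): 
    x=np.where((hsv[r-125,:,1]>110)&(c[r-125,:,0]>c[r-125,:,2]+15))[0]+280; print(r,x.min(),x.max(),onz(m,x.min()-.5,r,63)[:2].round(1),onz(m,x.max()+.5,r,63)[:2].round(1))
print('col313 R',[ (r,tuple(c[r-125,300-280])) for r in list(range(132,154,2))+list(range(218,232,2))])
b=np.argwhere((c[:,:,0]>c[:,:,2]+50)&(hsv[:,:,2]>110))+[125,280]; print(len(b),b.mean(0))
print('brass',onz(m,b[:,1].mean(),b[:,0].mean(),63),'rows',[onz(m,313,r,63)[:2].round(1) for r in(146,224.5)],o['position'])
```

```text
145 295 331 [589.  264.7] [584.4 224.1]
160 295 331 [572.4 267. ] [567.7 225.7]
175 295 331 [555.3 269.4] [550.5 227.3]
200 296 331 [525.3 272.4] [520.5 230.2]
215 297 330 [506.3 273.8] [501.7 233.3]
221 298 330 [498.4 273.7] [493.9 234. ]
col313 R [(132, (np.int64(136), np.int64(141), np.int64(135))), (134, (np.int64(139), np.int64(143), np.int64(138))), (136, (np.int64(132), np.int64(137), np.int64(131))), (138, (np.int64(63), np.int64(57), np.int64(50))), (140, (np.int64(27), np.int64(10), np.int64(1))), (142, (np.int64(32), np.int64(15), np.int64(6))), (144, (np.int64(58), np.int64(37), np.int64(21))), (146, (np.int64(66), np.int64(41), np.int64(24))), (148, (np.int64(68), np.int64(40), np.int64(26))), (150, (np.int64(60), np.int64(37), np.int64(21))), (152, (np.int64(55), np.int64(34), np.int64(13))), (218, (np.int64(38), np.int64(20), np.int64(7))), (220, (np.int64(43), np.int64(26), np.int64(14))), (222, (np.int64(38), np.int64(23), np.int64(8))), (224, (np.int64(43), np.int64(31), np.int64(23))), (226, (np.int64(82), np.int64(87), np.int64(83))), (228, (np.int64(86), np.int64(89), np.int64(84))), (230, (np.int64(87), np.int64(92), np.int64(86)))]
95 [186.33684211 313.56842105]
brass [539.47790535 249.29164207  63.        ] rows [array([585.6, 244.5]), array([491.7, 255.6])] [543.95147411 245.75438116 231.28580824]
```

```bash
python3 -m crank '[{"tx":-0.11,"ty":0,"tz":-0.35,"twist":0},{"tx":0,"ty":0.9,"tz":0,"twist":0},{"tx":0,"ty":0.9,"tz":0,"twist":0},{"tx":0,"ty":0.9,"tz":0,"twist":0},{"tx":0,"ty":0.9,"tz":0,"twist":0},{"tx":0,"ty":0.9,"tz":0,"twist":0},{"tx":0,"ty":0.9,"tz":0,"twist":0},{"tx":0,"ty":0.9,"tz":0,"twist":0},{"tx":0,"ty":0.45,"tz":0,"twist":0},{"tx":0,"ty":0.4,"tz":0,"twist":0},{"tx":0,"ty":0,"tz":0,"twist":0}]'
python3 -m crank '[{"tx":0,"ty":0,"tz":0,"twist":0},{"tx":0,"ty":0,"tz":0,"twist":0},{"tx":0,"ty":0,"tz":0,"twist":0},{"tx":0,"ty":0,"tz":0,"twist":0},{"tx":0,"ty":0,"tz":0,"twist":0},{"tx":0,"ty":0,"tz":0,"twist":0},{"tx":0,"ty":0,"tz":0,"twist":0},{"tx":0,"ty":0,"tz":0,"twist":0},{"tx":0,"ty":0,"tz":0,"twist":0},{"tx":0,"ty":0,"tz":0,"twist":0},{"tx":0,"ty":0,"tz":0,"twist":0},{"tx":0,"ty":0,"tz":0,"twist":0}]' -1 80
```

```text
time: 4.2
position: [533.0, 250.2, 15.8]
orientation: [-1.155, 1.294, -1.293]
contact_force: [-0.0, 0.4, -0.0]
opening: 84.8
time: 5.4
position: [534.9, 250.8, 18.2]
orientation: [-1.15, 1.293, -1.293]
contact_force: [0.3, -0.6, 7.1]
opening: 43.5
```

```bash
python3 -m crank '[{"tx":0,"ty":-0.4,"tz":0,"twist":0},{"tx":0,"ty":-0.8,"tz":0,"twist":0},{"tx":0,"ty":-1,"tz":0,"twist":0},{"tx":0,"ty":-1,"tz":0,"twist":0},{"tx":0,"ty":-1,"tz":0,"twist":0},{"tx":0,"ty":-1,"tz":0,"twist":0},{"tx":0,"ty":-0.8,"tz":0,"twist":0},{"tx":0,"ty":0,"tz":0,"twist":-0.65},{"tx":0,"ty":0,"tz":0,"twist":-0.65},{"tx":0,"ty":0,"tz":0,"twist":-0.65},{"tx":0,"ty":0,"tz":0,"twist":0},{"tx":0,"ty":0,"tz":0,"twist":0}]'
python3 -m crank '[{"tx":0.5,"ty":0,"tz":-0.15,"twist":0},{"tx":0.9,"ty":0,"tz":-0.2,"twist":0},{"tx":0.9,"ty":0,"tz":-0.2,"twist":0},{"tx":0.9,"ty":0,"tz":-0.2,"twist":0},{"tx":0.9,"ty":0,"tz":-0.2,"twist":0},{"tx":0.9,"ty":0,"tz":-0.2,"twist":0},{"tx":0.9,"ty":0,"tz":-0.2,"twist":0},{"tx":0.9,"ty":0,"tz":-0.2,"twist":0},{"tx":0.9,"ty":0,"tz":-0.2,"twist":0}]'
python3 -m crank '[{"tx":0.9,"ty":0,"tz":-0.2,"twist":0},{"tx":0.9,"ty":0,"tz":-0.2,"twist":0},{"tx":0.9,"ty":0,"tz":-0.2,"twist":0},{"tx":0.9,"ty":0,"tz":-0.2,"twist":0},{"tx":0.9,"ty":0,"tz":-0.2,"twist":0},{"tx":0.9,"ty":0,"tz":-0.2,"twist":0},{"tx":0.9,"ty":0,"tz":-0.2,"twist":0},{"tx":0.7,"ty":0,"tz":-0.2,"twist":0},{"tx":0.1,"ty":0,"tz":-0.1,"twist":0},{"tx":0,"ty":0,"tz":0,"twist":0},{"tx":0,"ty":0,"tz":0,"twist":0}]'
python3 - <<'E'
from h import *
o=get_obs();print(o['time'],o['position'],R.from_rotvec(o['orientation']).as_matrix().round(3),o['opening'],o['contact_force'])
m=grab('wrist')
cv2.imwrite('pics/w3.png',cv2.resize(m['color'][:,:,::-1],(800,500),interpolation=cv2.INTER_CUBIC))
cv2.imwrite('pics/w3raw.png',m['color'][:,:,::-1])
E
```

```text
time: 6.6
position: [533.8, 250.0, 197.1]
orientation: [-1.249, 1.145, -1.145]
contact_force: [1.3, -0.5, -2.3]
opening: 43.2
time: 7.5
position: [501.3, 13.2, 196.9]
orientation: [-1.249, 1.145, -1.145]
contact_force: [-0.1, 0.1, -1.1]
opening: 43.0
time: 8.6
position: [470.2, -200.3, 196.8]
orientation: [-1.25, 1.143, -1.142]
contact_force: [-0.6, -0.7, -2.3]
opening: 43.2
8.6 [ 470.20285589 -200.32346291  196.76185297] [[ 0.089 -0.     0.996]
 [-0.996  0.001  0.089]
 [-0.001 -1.     0.   ]] 43.203729581985854 [-0.61421948 -0.66670345 -2.27228019]
```

View pics/w3.png

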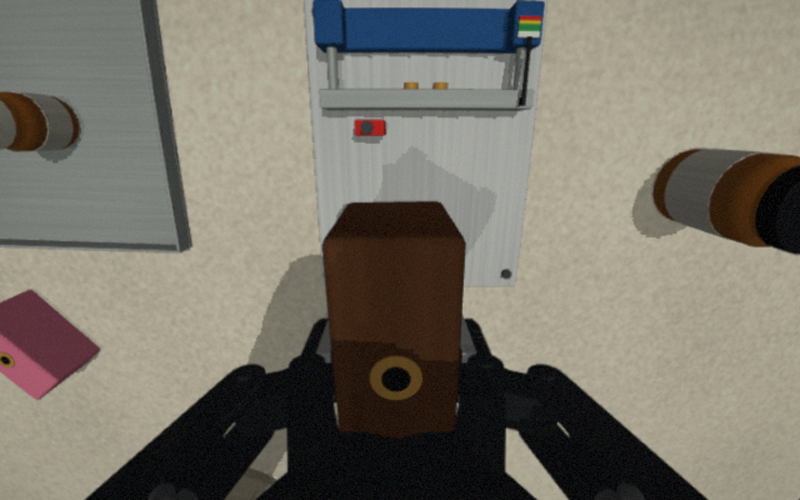

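The view shows the foot held straight and level. The red stop is at (370,128), the fence front edge at about row 107, the jig edges run parallel to the tool, and the pointer is in the white just below the strip at (529,30) (picture scaled by 1.25).

Run:
```python
from h import *
m=grab('wrist');c=m['color'].astype(int);g=c.sum(2)//3
red=(c[:,:,0]>c[:,:,1]+50)&(c[:,:,0]>c[:,:,2]+50)
for r in range(93,111): print(r,' '.join('%3d'%x for x in c[r,280:314,0]),'|',' '.join('%3d'%x for x in c[r,296:312,1]))
for x in(270,330,390): print('col',x,[(r,g[r,x]) for r in range(66,92)])
for r in(120,150,180,210): print('row',r,[(x,g[r,x]) for x in range(248,262)],[(x,g[r,x]) for x in range(410,430)])
```

```text
93 146 151 150 150 147 145 143 138 123 115 118 117 115 112 117 119 118 112 112 112 117 119 116 118 113 110 110 113 141 148 147 148 144 149 | 117 114 114 113 121 121 120 119 114 112 109 115 143 151 151 151
94 160 164 163 159 159 157 150 149 148 146 146 147 146 146 152 147 145 142 145 144 146 149 146 125 116 112 109 117 146 156 158 158 155 155 | 147 142 147 146 150 149 147 125 117 112 108 119 150 158 159 161
95 162 162 161 161 159 146 138 139 140 143 143 142 141 140 141 143 140 136 140 142 143 143 144 137 135 131 132 140 150 156 159 162 160 157 | 127 122 126 127 128 129 130 121 118 115 115 137 153 158 161 164
96 164 165 163 154 155 157 154 153 156 153 153 147 131 126 138 141 150 155 153 154 153 156 155 156 154 154 151 137 143 148 157 159 160 157 |  69  69  64  70  69  70  68  67  66  66  66  88 136 148 159 161
97 163 163 160 143 153 161 165 162 165 160 131 104  88  80  84 100 131 155 160 164 162 163 167 163 164 163 161 145 124 146 157 158 160 157 |  43  37  33  37  35  34  39  35  38  36  35  47  93 145 158 162
98 162 162 159 139 155 165 161 164 163 133  91  70  60  59  57  64  81 111 
[... 6579 characters left out ...]
(250, np.int64(115)), (251, np.int64(109)), (252, np.int64(110)), (253, np.int64(110)), (254, np.int64(110)), (255, np.int64(108)), (256, np.int64(106)), (257, np.int64(101)), (258, np.int64(71)), (259, np.int64(48)), (260, np.int64(41)), (261, np.int64(42))] [(410, np.int64(155)), (411, np.int64(157)), (412, np.int64(158)), (413, np.int64(155)), (414, np.int64(154)), (415, np.int64(160)), (416, np.int64(165)), (417, np.int64(166)), (418, np.int64(163)), (419, np.int64(163)), (420, np.int64(163)), (421, np.int64(162)), (422, np.int64(158)), (423, np.int64(159)), (424, np.int64(159)), (425, np.int64(157)), (426, np.int64(157)), (427, np.int64(161)), (428, np.int64(157)), (429, np.int64(162))]
```

Run:
```python
from h import *
m=grab('wrist');o=get_obs();p=o['position'];Rm=R.from_rotvec(o['orientation']).as_matrix()
ex=Rm[:,2];ey=-Rm[:,0]  # toward fence, toward stop
def rel(n,q): d=np.array(q)-p; print(n,'fwd %.1f stopward %.1f'%(d@ex,d@ey), np.round(q,1))
for u,v in((270,85.8),(330,86),(390,86.2)): rel('fence top',onz(m,u,v,42))
rel('fence bot',onz(m,330,88,12))
rel('stop top edge',onz(m,307.1,102,48)); rel('stop bot edge',onz(m,308.7,102,12))
for r,(a,b) in {120:(250.7,424.6),150:(252.8,421.6)}.items(): rel('plateL',onz(m,a,r,12));rel('plateR',onz(m,b,r,12))
c=m['color'].astype(int);b=np.argwhere((c[270:340,290:345,0]>85)&(c[270:340,290:345,0]>c[270:340,290:345,2]+35))
print(len(b),b.min(0),b.max(0)); u,v=(b.min(0)+b.max(0))[::-1]/2+[290,270]; rel('brass',onz(m,u,v,241.6))
for u,v in((343/1.25,202/1.25),(443/1.25,202/1.25)): rel('front bottom',onz(m,u,v,181.6))
for u,v in((326/1.25,241/1.25),(464/1.25,241/1.25)): rel('front top',onz(m,u,v,241.6))
```

```text
fence top fwd 102.8 stopward 45.8 [ 568.8 -145.    42. ]
fence top fwd 102.5 stopward -13.8 [ 573.9 -204.4   42. ]
fence top fwd 102.5 stopward -73.5 [ 579.3 -263.9   42. ]
fence bot fwd 102.3 stopward -15.1 [ 573.9 -205.8   12. ]
stop top edge fwd 87.3 stopward 8.9 [ 556.8 -183.2   48. ]
stop bot edge fwd 87.7 stopward 8.3 [ 557.2 -183.7   12. ]
plateL fwd 68.6 stopward 74.3 [ 532.2 -119.7   12. ]
plateR fwd 68.7 stopward -123.3 [ 550.3 -316.5   12. ]
plateL fwd 34.7 stopward 74.4 [ 498.4 -122.7   12. ]
plateR fwd 34.7 stopward -123.8 [ 516.4 -320.1   12. ]
508 [16  7] [48 46]
brass fwd 5.2 stopward -0.4 [ 475.8 -200.   241.6]
front bottom fwd 53.6 stopward 23.6 [ 521.8 -171.7  181.6]
front bottom fwd 53.5 stopward -22.0 [ 525.9 -217.1  181.6]
front top fwd 53.6 stopward 19.9 [ 522.2 -175.4  241.6]
front top fwd 53.6 stopward -20.4 [ 525.8 -215.6  241.6]
```

```bash
python3 -m crank '[{"tx":0.4,"ty":0,"tz":0.7,"twist":0},{"tx":0.38,"ty":0,"tz":0.7,"twist":0},{"tx":0,"ty":0.5,"tz":0,"twist":0},{"tx":0,"ty":0.9,"tz":0,"twist":0},{"tx":0,"ty":0.9,"tz":0,"twist":0},{"tx":0,"ty":0.9,"tz":0,"twist":0},{"tx":0,"ty":0.9,"tz":0,"twist":0},{"tx":0,"ty":0.6,"tz":0,"twist":0},{"tx":0,"ty":0.4,"tz":0,"twist":0},{"tx":0,"ty":0.3,"tz":0,"twist":0},{"tx":0,"ty":0,"tz":0,"twist":0},{"tx":0,"ty":0,"tz":0,"twist":0}]'
python3 - <<'E'
from h import *
o=get_obs();p=o['position'];print(o['time'],p,R.from_rotvec(o['orientation']).as_matrix().round(3)[:,2],o['contact_force'])
cv2.imwrite('pics/w4.png',grab('wrist')['color'][:,:,::-1])
E
```

```text
time: 9.95
position: [514.7, -220.9, 35.5]
orientation: [-1.25, 1.142, -1.144]
contact_force: [0.9, 0.2, -1.5]
opening: 43.1
9.95 [ 514.74911976 -220.88794479   35.45083292] [0.996 0.089 0.001] [ 0.92848891  0.20756399 -1.49976258]
```

View pics/w4.png

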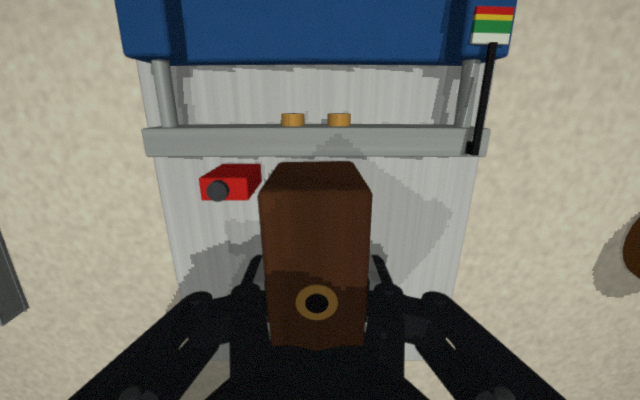

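The foot (front end at (316,165)) is just clear of the fence, with the stop to its left at (232,182) and the pointer at rest in the white (492,45). Now lower it gently.

```bash
python3 -m crank '[{"tx":0,"ty":0.1,"tz":0,"twist":0},{"tx":0,"ty":0.07,"tz":0,"twist":0},{"tx":0,"ty":0,"tz":0,"twist":0},{"tx":0,"ty":0,"tz":0,"twist":0}]'
python3 -m crank '[{"tx":0,"ty":0.05,"tz":0,"twist":0},{"tx":0,"ty":0,"tz":0,"twist":0},{"tx":0,"ty":0,"tz":0,"twist":0}]'
python3 -m crank '[{"tx":0,"ty":0.03,"tz":0,"twist":0},{"tx":0,"ty":0,"tz":0,"twist":0},{"tx":0,"ty":0,"tz":0,"twist":0}]'
```

```text
time: 10.4
position: [514.2, -220.8, 29.7]
orientation: [-1.25, 1.143, -1.143]
contact_force: [0.2, -0.4, -1.5]
opening: 43.1
time: 10.7
position: [514.2, -220.8, 28.1]
orientation: [-1.25, 1.144, -1.143]
contact_force: [-0.0, -0.1, -1.1]
opening: 42.9
time: 11.0
position: [514.3, -220.8, 27.3]
orientation: [-1.25, 1.143, -1.143]
contact_force: [-0.6, -0.1, -0.4]
opening: 43.3
```

```bash
python3 -m crank '[{"tx":0,"ty":0.03,"tz":0,"twist":0},{"tx":0,"ty":0,"tz":0,"twist":0},{"tx":0,"ty":0,"tz":0,"twist":0}]'
python3 -m crank '[{"tx":0,"ty":0.03,"tz":0,"twist":0},{"tx":0,"ty":0,"tz":0,"twist":0},{"tx":0,"ty":0,"tz":0,"twist":0}]'
```

```text
time: 11.3
position: [514.3, -220.8, 27.2]
orientation: [-1.249, 1.143, -1.143]
contact_force: [-3.6, 0.6, 8.1]
opening: 43.5
time: 11.6
position: [514.3, -220.8, 27.2]
orientation: [-1.249, 1.143, -1.143]
contact_force: [-8.2, 3.6, 17.0]
opening: 43.5
```

```bash
python3 -m crank '[{"tx":0,"ty":-0.04,"tz":0,"twist":0},{"tx":0,"ty":0,"tz":0,"twist":0},{"tx":-0.1,"ty":0,"tz":0,"twist":0},{"tx":-0.1,"ty":0,"tz":0,"twist":0},{"tx":-0.08,"ty":0,"tz":0,"twist":0},{"tx":0,"ty":0,"tz":0,"twist":0},{"tx":0,"ty":0,"tz":0,"twist":0}]'
python3 -m crank '[{"tx":-0.04,"ty":0,"tz":0,"twist":0},{"tx":0,"ty":0,"tz":0,"twist":0},{"tx":0,"ty":0,"tz":0,"twist":0}]'
python3 -m crank '[{"tx":-0.04,"ty":0,"tz":0,"twist":0},{"tx":0,"ty":0,"tz":0,"twist":0},{"tx":0,"ty":0,"tz":0,"twist":0}]'
```

```text
time: 12.3
position: [514.1, -212.7, 27.3]
orientation: [-1.249, 1.142, -1.145]
contact_force: [0.3, -2.5, 7.3]
opening: 43.2
time: 12.6
position: [514.0, -211.8, 27.2]
orientation: [-1.25, 1.142, -1.145]
contact_force: [0.3, -2.9, 6.8]
opening: 43.3
time: 12.9
position: [513.9, -210.6, 27.2]
orientation: [-1.25, 1.142, -1.145]
contact_force: [0.3, -3.6, 5.3]
opening: 43.5
```

```bash
python3 -m crank '[{"tx":-0.03,"ty":0,"tz":0,"twist":0},{"tx":0,"ty":0,"tz":0,"twist":0},{"tx":0,"ty":0,"tz":0,"twist":0}]'
python3 -m crank '[{"tx":-0.03,"ty":0,"tz":0,"twist":0},{"tx":0,"ty":0,"tz":0,"twist":0},{"tx":0,"ty":0,"tz":0,"twist":0}]'
python3 - <<'E'
from h import *
o=get_obs();print(R.from_rotvec(o['orientation']).as_matrix().round(3)[:,2],o['contact_force'],o['wrist_torque'])
c=grab('wrist')['color'][:,:,::-1]
cv2.imwrite('pics/w5.png',cv2.resize(c[0:250,170:540],None,fx=2.1,fy=2.1,interpolation=cv2.INTER_CUBIC))
E
```

```text
time: 13.2
position: [513.9, -209.8, 27.3]
orientation: [-1.25, 1.142, -1.145]
contact_force: [0.5, -3.4, 4.4]
opening: 43.1
time: 13.5
position: [513.8, -209.7, 27.3]
orientation: [-1.25, 1.142, -1.147]
contact_force: [1.1, -4.6, 3.6]
opening: 43.3
[0.996 0.088 0.002] [ 1.05896075 -4.62926261  3.63544495] [-1.10160295 -0.1311508  -0.22839214]
```

View pics/w5.png

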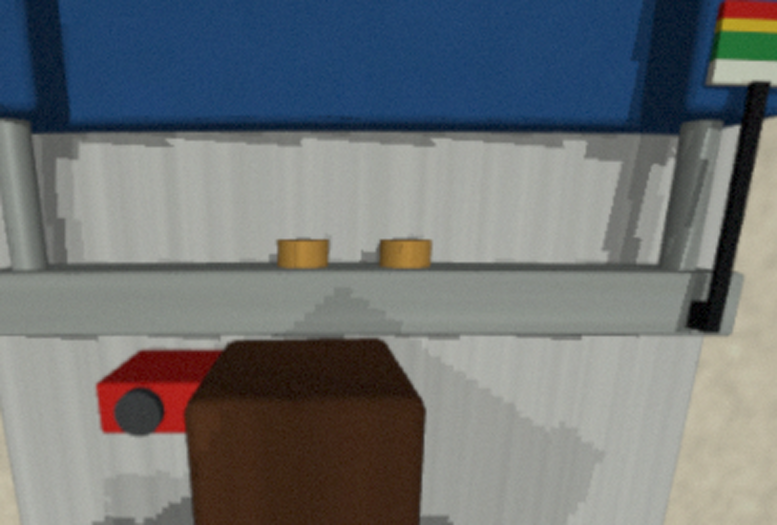

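The foot sits against the red stop (edge at (205,390) in the crop), the fence is still clear, and the pointer rests at the start of the white. I'll nudge it a little more to make the contact certain.

```bash
python3 -m crank '[{"tx":-0.04,"ty":0,"tz":0,"twist":0},{"tx":0,"ty":0,"tz":0,"twist":0},{"tx":0,"ty":0,"tz":0,"twist":0}]'
python3 -m crank '[{"tx":-0.03,"ty":0,"tz":0,"twist":0},{"tx":0,"ty":0,"tz":0,"twist":0},{"tx":0,"ty":0,"tz":0,"twist":0}]'
```

```text
time: 13.85
position: [513.7, -209.5, 27.3]
orientation: [-1.25, 1.142, -1.149]
contact_force: [2.3, -9.6, 1.4]
opening: 43.2
time: 14.15
position: [513.7, -209.5, 27.3]
orientation: [-1.25, 1.142, -1.15]
contact_force: [4.1, -10.6, 0.1]
opening: 43.4
```

```bash
python3 -m crank '[{"tx":0.02,"ty":0.02,"tz":0,"twist":0},{"tx":0,"ty":0,"tz":0.05,"twist":0},{"tx":0,"ty":0,"tz":0.05,"twist":0},{"tx":0,"ty":0,"tz":0.05,"twist":0},{"tx":0,"ty":0,"tz":0.05,"twist":0},{"tx":0,"ty":0,"tz":0,"twist":0},{"tx":0,"ty":0,"tz":0,"twist":0}]'
python3 -m crank '[{"tx":0,"ty":0,"tz":0.05,"twist":0},{"tx":0,"ty":0,"tz":0.05,"twist":0},{"tx":0,"ty":0,"tz":0,"twist":0},{"tx":0,"ty":0,"tz":0,"twist":0}]'
```

```text
time: 14.85
position: [517.3, -209.2, 27.2]
orientation: [-1.251, 1.146, -1.147]
contact_force: [-10.8, -6.5, 18.2]
opening: 43.2
time: 15.25
position: [520.1, -208.9, 27.2]
orientation: [-1.251, 1.146, -1.147]
contact_force: [-10.7, -6.6, 18.2]
opening: 43.2
```

```bash
python3 -m crank '[{"tx":0,"ty":-0.03,"tz":0,"twist":0},{"tx":0,"ty":0,"tz":0,"twist":0},{"tx":0,"ty":0,"tz":0,"twist":0}]'
python3 -m crank '[{"tx":0,"ty":0,"tz":0.05,"twist":0},{"tx":0,"ty":0,"tz":0.05,"twist":0},{"tx":0,"ty":0,"tz":0,"twist":0},{"tx":0,"ty":0,"tz":0,"twist":0}]'
```

```text
time: 15.55
position: [520.1, -208.9, 27.3]
orientation: [-1.252, 1.146, -1.147]
contact_force: [-8.4, -8.0, 9.6]
opening: 43.1
time: 15.95
position: [522.4, -208.6, 27.3]
orientation: [-1.252, 1.148, -1.146]
contact_force: [-11.5, -6.8, 12.4]
opening: 43.3
```

```bash
python3 -m crank '[{"tx":0,"ty":0,"tz":0.05,"twist":0},{"tx":0,"ty":0,"tz":0.05,"twist":0},{"tx":0,"ty":0,"tz":0,"twist":0},{"tx":0,"ty":0,"tz":0,"twist":0}]'
python3 - <<'E'
from h import *
o=get_obs();print(R.from_rotvec(o['orientation']).as_matrix().round(3),o['contact_force'],o['wrist_torque'])
c=grab('wrist')['color'][:,:,::-1]
a=cv2.resize(c[0:200,170:560],(780,400),interpolation=cv2.INTER_CUBIC)
s=grab('side');b=cv2.resize(s['color'][225:275,330:428,::-1],None,fx=4,fy=4,interpolation=cv2.INTER_CUBIC)
s=np.zeros((600,780,3),np.uint8);s[:400]=a;s[400:,:392]=b;s[400:,392:]=cv2.resize(c[0:64,440:564],(388,200),interpolation=cv2.INTER_CUBIC)
cv2.imwrite('pics/w6.png',s)
E
```

```text
time: 16.35
position: [524.7, -208.4, 27.3]
orientation: [-1.252, 1.149, -1.146]
contact_force: [-14.0, -6.5, 16.2]
opening: 43.2
[[ 0.085 -0.004  0.996]
 [-0.996 -0.002  0.085]
 [ 0.001 -1.    -0.004]] [-13.97661362  -6.54012873  16.22421039] [-1.22188049  2.44343526 -0.26059298]
```

View pics/w6.png

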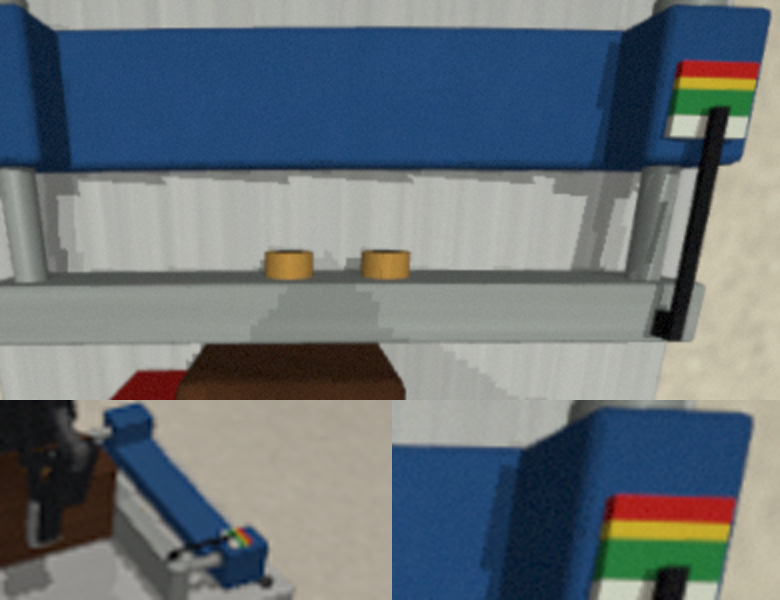

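The pointer tip at (718,107) is now just inside the green, about 5 mm. The foot is square on the fence and touching the red stop. A little more to reach mid-band.

```bash
python3 -m crank '[{"tx":0,"ty":-0.01,"tz":0.03,"twist":0},{"tx":0,"ty":0,"tz":0.03,"twist":0},{"tx":0,"ty":0,"tz":0,"twist":0},{"tx":0,"ty":0,"tz":0,"twist":0},{"tx":0,"ty":0,"tz":0,"twist":0},{"tx":0,"ty":0,"tz":0,"twist":0}]'
python3 - <<'E'
from h import *
o=get_obs();p=o['position'];print(o['contact_force'],np.abs(o['joint_vel']).max())
c=grab('wrist')['color'][:,:,::-1]
cv2.imwrite('pics/w7.png',cv2.resize(c[0:200,170:560],(780,400),interpolation=cv2.INTER_CUBIC))
E
```

```text
time: 17.05
position: [525.9, -208.3, 27.3]
orientation: [-1.253, 1.15, -1.145]
contact_force: [-15.5, -7.0, 15.7]
opening: 43.3
[-15.50029708  -7.04265685  15.73689913] 0.0019027990378078182
```

View pics/w7.png

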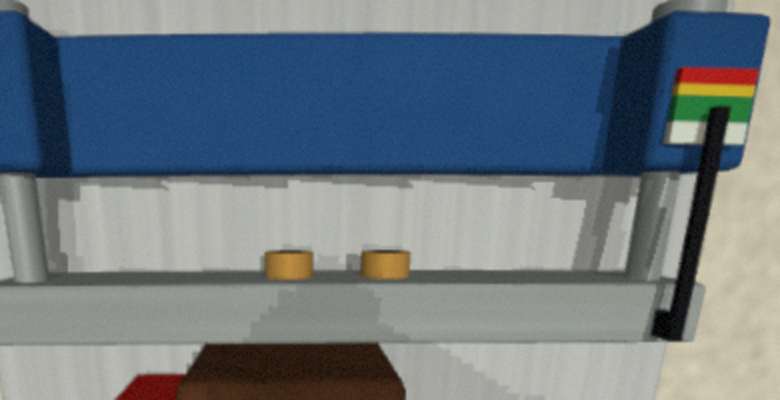

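The pointer tip at (718,107) stands mid-green (band rows 97 to 121), about 6.5 mm, or 10 N. The arm is still, so I'll hand in.

```bash
python3 -c "
from cell import *
print(hand_in())"
```

```text
the job is handed in; nothing more can be done
None
```

I lifted the walnut foot out of the tray and set it flat on the jig plate. I slid it against the red stop while it was about 6 mm clear of the fence, then pressed it on the fence. I handed it in at about 17 s, still gripped at 80 N; no verdict is reported.

**Last checks:**
- **Fence:** the pointer stood mid-green, about 6.5 mm in (about 10 N), and never came near the red.
- **Stop:** the foot pressed on the red stop with about 5 N.
- **Flat and square:** tool tilt was about 0.004 rad, and the tool was square to the fence within about 0.01 rad. The tool sat at the height where the foot first met the plate. I judged the foot itself only from the pictures and the grip.
- **Bystanders:** I touched neither the jars nor the caliper on the way, but I took no final picture of them.

**What went wrong or disagreed:**
- The first three move calls were refused because each row needs all four keys; nothing moved.
- The scene and side cameras put the jig about 13 mm apart. I used the wrist camera instead, and it predicted the stop contact to well under a millimetre.
- The wrist force read 15.5 N against the push, more than the fence's 10 N. I put the difference down to friction on the plate, since the foot was pressed down with about 16 N.

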